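Empty the topping shaker into the tray

ROBOT

A 7-joint arm with a two-finger parallel gripper is mounted at the origin on the work surface. World frame = base frame: x ahead of the robot, y to its left, z up, the work surface at z = 0. Lengths are in m, angles in rad, forces in N, time in s.
With the tool pointing down it reaches from about 0.425 to 0.875 m from the base axis. Payload 4.7 kg.
Tool frame: the origin (TCP) lies between the finger pads; the fingertips stand 8 mm ahead of it and the grasp point (between the pads) lies 11 mm behind it; z points along the fingers, y is the direction in which the jaws open and shut (so a half turn about z gives the same grasp; the last joint's range is limited). The gripper opens to 87 mm and grips with 3 to 60 N. Pads are 19 mm wide; open, the fingers measure 117 mm over their backs; the gripper's body (75 mm by 190 mm) begins 51 mm behind the grasp point.
Start: joints at [-1.1, 0.321, -0.07, 1.45, 0.023, 1.371, -0.057], TCP at [0.287, 0.583, 0.231] pointing down, gripper open.
Joint ranges: [-2.86, 2.86], [-0.3, 2.09], [-1.38, 1.24], [0.06, 2.45], [-1.56, 4.7], [0.09, 2.05], [-2.69, 2.69]. Speed limits (rad/s): [2.57, 2.57, 3.14, 3.14, 3.14, 3.14, 3.14].

INTERFACE

Orientations are given as a rotation vector (axis times angle).
In Python, from bench import ctrl, optics, ticket gives the robot as it stands.
- The arm moves only by the tool play_rows, never from a script. Its argument "motion" is a list of rows, each a list of 5 numbers: the closure, from 0 (fully open) to 1 (shut), then the shift along the tool's x, y, z in cm, then the turn about the tool's z in rad. In form: [[jaw, tx, ty, tz, spin], ...]. A call has 1 to 20 rows; each row shifts and turns the commanded pose from where the row before left it, along the tool's axes as they then stand; what a row does not reach is not made up. A row lasts 1/8 s, in which the tool goes at most 62.5 mm and 10.7 degrees, less where a joint would pass 70% of its speed; a pose out of reach is approached as far as the arm can. A call is refused whole if a number of a shift passes 6.25 or a number of a turn 0.188, either way. A call with a gripper value outside its range is refused whole. The fingers move at their own pace and stop on an object; "force" is the grip in N (left out, the last holds). Time passes only in rows, so rows that do not move let the fingers close. It gives the time, the measured TCP pose, the force and the opening at its end, in the units of the state.
- ctrl.get_state(): the state, without advancing time (a new reading comes with each control period).
- optics.get_image(name): name is "scene" or "top" or "wrist"; returns the picture (384x512x3 uint8, red, green, blue); there is no depth.
- optics.calibration(name): a dict with "K" (3x3 intrinsics, pixels), "distortion" ([k1, k2, p1, p2, k3] as OpenCV has them; the pictures are not rectified), "pose" (4x4, takes a point from camera to world coordinates); the wrist camera has in their place "hand_eye" (4x4, takes a point from camera to tool coordinates, whose origin is the TCP and whose axes are the flange's). Camera axes: x right, y down, z forward; pixel columns grow to the right and rows downward; lengths in m; the calibration is good to about 2 mm. A picture is of the moment at which its call begins: read the wrist's pose just before it. calibration takes no time and is no camera call.
- ticket.close_job(): hands the job in, once; it reports no verdict.
The state is a dict: "time": time; "joint_positions": joint angles; "qd": joint speeds; "joint_torque": joint torques, N m; "position": TCP position; "tool_rot": TCP orientation; "ft_force": force on the tool from outside, world axes, zero at the start; "torque": the same for the moment, N m; "grip_width": opening from 0.0 (shut) to 1.0 (fully open).
Only numpy, scipy, OpenCV 4.12 (cv2) and the standard library are available. Lean on these libraries where they do the work, as an engineer would, in place of code of your own. Each camera call takes 0.05 s, during which the arm holds its last target.

TASK

The last whole candies in the topping shaker are too big for the holes of its cap. Unscrew the perforated cap (a quarter turn anticlockwise), lift it off and set it down on the counter without dropping it, clear of the tray and the stand; then tip the jar well over in its stand so that all three candies roll out of the wide mouth into the tray. Leave the other things on the counter where they are.

Things in the scene. Friction and masses are not known exactly. Their poses are not given: they have to be found in the camera images.
- stand: Fixed tipping stand that carries the jar: dark base plate (x -60 to +30, y +-60, 10 mm thick), two thin steel uprights at y = +-48 mm (24 mm wide, 110 mm tall). Origin on the counter under the middle of the jar, z up. The jar's hinge axis runs along the stand's y, 95 mm above the origin; the jar tips towards the stand's +x, where the tray is.
- jar (a joint): Tilt of the jar, rad: 0 = upright (stop), grows as the mouth tips towards the stand's +x; 2.2 = stop, mouth pointing down into the tray. Stiff: it stays where it is left and takes about 0.12 N m (2 to 5 N near the mouth). Its back (stand's -x side) is free to be pushed with a fingertip all the way over; past level, press down on it.
- jar_mouth (a point): Centre of the jar's rim; its z axis points out of the mouth along the jar. Clear round straight jar, 43 mm outside diameter, 38 mm bore, 90 mm long; the rim is 60 mm from the hinge axis. Upright, its underside is 65 mm and its rim 155 mm above the counter. Two small lugs stand out 6 mm on its +-y sides below the rim.
- cap: Perforated steel quarter-turn cap on the jar, loose, 70 g. Origin: centre of its underside (137 mm above the counter when on the jar), z up. Skirt and shoulder 62 mm in diameter, 0 to 21 mm above the origin; above it a cylindrical crown 42 mm in diameter, 21 to 47 mm, to grip in any direction.
- cap_top (a point): Middle of the cap's flat dotted top, 47 mm above its origin. Lugs in the skirt hook under the jar's lugs: as it stands the cap cannot be lifted. Turned anticlockwise (seen from above) by 1.0 to 1.7 rad from its start it lifts straight off (20 mm clears the jar); clockwise it meets a stop. It turns freely.
- tray: Fixed open aluminium tray, 200 mm (its x) by 180 mm (y), 32 mm deep, wall 3 mm, just in front of the stand. Origin: centre of its underside.
- candy0_center (a point): Centre of one of the three brown hard candies, balls 24 mm in diameter, 11 g, in the jar at first; too big for the holes of the cap. Smooth: they roll and slide easily.
- candy1_center (a point): Centre of one of the three brown hard candies, balls 24 mm in diameter, 11 g, in the jar at first; too big for the holes of the cap. Smooth: they roll and slide easily.
- candy2_center (a point): Centre of one of the three brown hard candies, balls 24 mm in diameter, 11 g, in the jar at first; too big for the holes of the cap. Smooth: they roll and slide easily.
- jar2: Bystander: closed glass jar, 54 mm in diameter, 100 mm tall. Origin at its underside or middle. Leave it where it is.
- spatula: Bystander: spatula lying on the counter, about 200 mm. Origin at its underside or middle. Leave it where it is.
- sauce: Bystander: cream-coloured sauce bottle with a red top, 60 mm in diameter, 180 mm tall. Origin at its underside or middle. Leave it where it is.
- cup: Bystander: grey cup, 72 mm in diameter, 80 mm tall. Origin at its underside or middle. Leave it where it is.
- bowl: Bystander: white bowl, 120 mm in diameter, 50 mm tall. Origin at its underside or middle. Leave it where it is.
- brush: Bystander: oil brush lying on the counter, about 190 mm. Origin at its underside or middle. Leave it where it is.
- tin: Bystander: blue box tin, 90 by 60 by 55 mm. Origin at its underside or middle. Leave it where it is.
Things that resemble listed ones, but are neither listed nor needed, are in the scene too. There is more than one size of the stand; the job needs the smaller.

How it is judged:
On the way, in this order (a step that is already met when the one before it is completed fails the run):
1. the cap is lifted off the jar, which is still upright and full (z of cap in the frame of stand above 0.16 m and value of joint jar below 0.5 rad), for 0.1 s.
2. the cap rests on the counter and has been let go, the jar not yet tipped over (height (world z) of cap below 0.06 m and linear speed of cap below 0.05 m/s and contact force between the fingers and cap below 0.1 N and value of joint jar below 1 rad), for 0.2 s.
3. the jar is tipped over, its mouth pointing downward (beyond 1.7 rad) (value of joint jar above 1.7 rad), for 0.1 s.
At the end, for the whole second after the job is handed in: All three candies lie inside the tray (centres within its outline, under 45 mm above its underside), slower than 0.15 m/s; the cap rests on the counter (origin below 60 mm, either way up), its centre over 25 mm outside the tray's outline and over 60 mm from the stand's origin (x of candy0_center in the frame of tray between -0.1 and 0.1 m and y of candy0_center in the frame of tray between -0.09 and 0.09 m and z of each of candy0_center, candy1_center, candy2_center in the frame of tray below 0.045 m and x of candy1_center in the frame of tray between -0.1 and 0.1 m and y of candy1_center in the frame of tray between -0.09 and 0.09 m and x of candy2_center in the frame of tray between -0.1 and 0.1 m and y of candy2_center in the frame of tray between -0.09 and 0.09 m and linear speed of each of candy0, candy1, candy2 below 0.15 m/s and (x of cap in the frame of tray below -0.125 m or x of cap in the frame of tray above 0.125 m or y of cap in the frame of tray below -0.115 m or y of cap in the frame of tray above 0.115 m) and height (world z) of cap between -0.01 and 0.06 m and horizontal distance between cap and stand above 0.06 m and linear speed of cap below 0.03 m/s); the robot touches nothing.
It fails at once if the cap is dropped or thrown (faster than 1 m/s while out of the fingers, a fall of 5 cm) (linear speed of cap above 1 m/s and contact force between the fingers and cap below 0.05 N).
It fails at once if a bystander is moved by more than 40 mm (distance of any of jar2, spatula, sauce, cup, bowl, brush, tin from where it was at the start of the episode above 0.04 m).
It also fails if it takes over 62 s, if anything falls off the work surface, if the arm or the gripper's body presses on something with over 40 N, if the wrist force passes 120 N, or if a joint passes its speed limit or range.

## Working session

There is one attempt and no reset: what is moved stays moved. The work goes in short steps, Python scripts to look and compute and a tool call to move; the robot and the scene stay as the last step left them, time stands still between calls to the robot, and variables do not carry over. Pictures are saved under pics/ and viewed, and the job is handed in when it is done.

Besides the shell and the picture viewer there is one more tool, called in YAML: its name, and indented under it one key for each argument. play_rows: Moves the arm, as the interface text tells. Its arguments: {"type":"object","properties":{"motion":{"type":"array"},"force":{"type":"number"}},"required":["motion"]}

```bash
mkdir -p pics; ls; python3 - <<'E'
from bench import ctrl, optics, ticket
import cv2, numpy as np
np.set_printoptions(precision=4,suppress=True)
for n in ("scene","top","wrist"):
    im=optics.get_image(n); cv2.imwrite(f"pics/{n}0.png",cv2.cvtColor(im,cv2.COLOR_RGB2BGR))
    c=optics.calibration(n); print(n,{k:np.array(v) for k,v in c.items()})
print(ctrl.get_state())
E
```

```text
pics
scene {'K': array([[483.3643,   0.    , 254.1105],
       [  0.    , 483.3643, 193.2047],
       [  0.    ,   0.    ,   1.    ]]), 'distortion': array([-0.0386,  0.    ,  0.    ,  0.    ,  0.    ]), 'pose': array([[-0.7975,  0.4778, -0.3684,  0.9983],
       [ 0.6033,  0.6406, -0.475 ,  0.6618],
       [ 0.009 , -0.6011, -0.7991,  1.1671],
       [ 0.    ,  0.    ,  0.    ,  1.    ]])}
top {'K': array([[379.5653,   0.    , 250.8443],
       [  0.    , 379.5653, 188.9824],
       [  0.    ,   0.    ,   1.    ]]), 'distortion': array([0.0042, 0.    , 0.    , 0.    , 0.    ]), 'pose': array([[ 0.0124, -0.9887,  0.1496,  0.345 ],
       [-0.9999, -0.0105,  0.0135,  0.0255],
       [-0.0118, -0.1498, -0.9887,  1.3865],
       [ 0.    ,  0.    ,  0.    ,  1.    ]])}
wrist {'K': array([[279.5647,   0.    , 251.1952],
       [  0.    , 279.5647, 191.3242],
       [  0.    ,   0.    ,   1.    ]]), 'distortion': array([-0.0374,  0.    ,  0.    ,  0.    ,  0.    ]), 'hand_eye': array([[ 0.0007, -0.9608, -0.2773,  0.0762],
       [ 1.    ,  0.0006,  0.0004, -0.0004],
       [-0.0003, -0.2773,  0.9608, -0.1537],
       [ 0.    ,  0.    ,  0.    ,  1.    ]])}
{'time': 0.15, 'joint_positions': array([-1.0999,  0.3216, -0.0701,  1.4514,  0.0226,  1.3708, -0.0569]), 'qd': array([-0.0012, -0.0039,  0.0012, -0.0047, -0.0001,  0.0023,  0.    ]), 'joint_torque': array([ -0.0001, -49.1798,  -0.4047, -31.2877,  -0.0641,   0.0406,
         0.0001]), 'position': array([0.2866, 0.583 , 0.2297]), 'tool_rot': array([-0.7112, -3.0598,  0.0023]), 'ft_force': array([-0.0617, -0.2046, -0.2414]), 'torque': array([ 0.0117,  0.0036, -0.0019]), 'grip_width': 1.0016470315067338}
```

View pics/scene0.png

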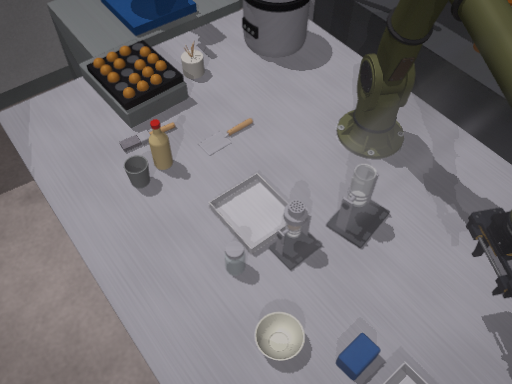

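View pics/top0.png

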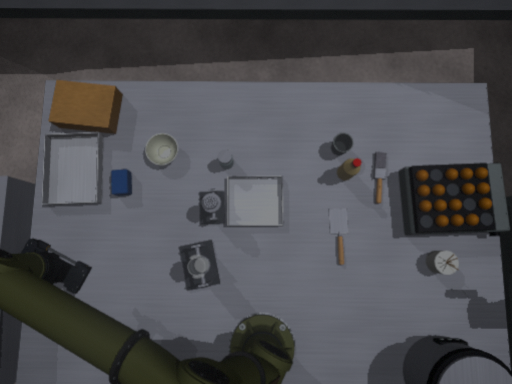

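View pics/wrist0.png

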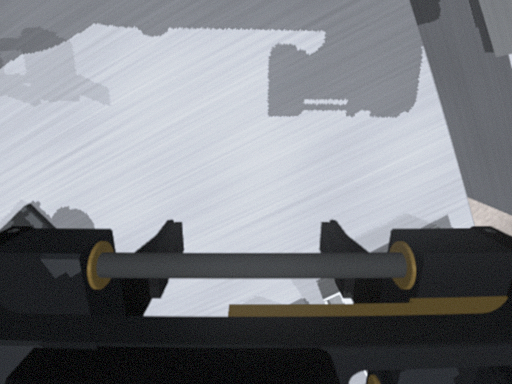

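The scene view shows the small stand, with its perforated-cap jar, at about (296,225). It sits next to the tray at (255,210), and the larger decoy stand is at (360,205). In the top view the job's cap is at about (211,203), the tray at (254,202) and jar2 at (226,160). I'll zoom in on these next.

```bash
cat > h.py <<'E'
from bench import ctrl, optics, ticket
import cv2, numpy as np
from scipy.spatial.transform import Rotation as R
np.set_printoptions(precision=4,suppress=True)
def cam(n):
    c=optics.calibration(n); K=np.array(c["K"]);d=np.array(c["distortion"])
    if n=="wrist":
        s=ctrl.get_state(); T=np.eye(4);T[:3,:3]=R.from_rotvec(s["tool_rot"]).as_matrix();T[:3,3]=s["position"]
        P=T@np.array(c["hand_eye"])
    else: P=np.array(c["pose"])
    return K,d,P
def ray(c,uv):
    K,d,P=c; p=cv2.undistortPoints(np.array(uv,float).reshape(-1,1,2),K,d).reshape(-1,2)
    v=np.c_[p,np.ones(len(p))]@P[:3,:3].T
    return P[:3,3],v
def plane(c,uv,z):
    o,v=ray(c,uv); return o+v*((z-o[2])/v[:,2])[:,None]
def proj(c,X):
    K,d,P=c; W=np.linalg.inv(P); return cv2.projectPoints(np.array(X,float).reshape(-1,3),cv2.Rodrigues(W[:3,:3])[0],W[:3,3],K,d)[0].reshape(-1,2)
def grab(n,f):
    c=cam(n); im=optics.get_image(n); cv2.imwrite("pics/"+f,cv2.cvtColor(im,cv2.COLOR_RGB2BGR)); return c,im
E
python3 - <<'E'
import cv2
a=cv2.imread("pics/top0.png")[140:250,180:300]; cv2.imwrite("pics/top0z.png",cv2.resize(a,None,fx=5,fy=5,interpolation=cv2.INTER_CUBIC))
a=cv2.imread("pics/scene0.png")[160:290,200:350]; cv2.imwrite("pics/scene0z.png",cv2.resize(a,None,fx=4.5,fy=4.5,interpolation=cv2.INTER_CUBIC))
E
```

```text
(no output)
```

View pics/top0z.png

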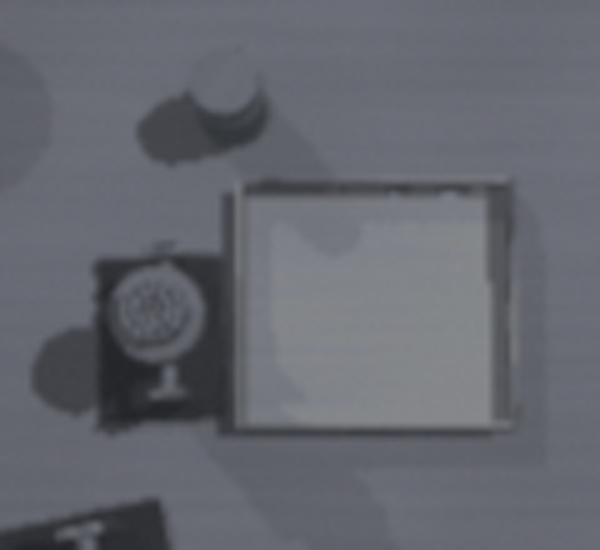

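View pics/scene0z.png

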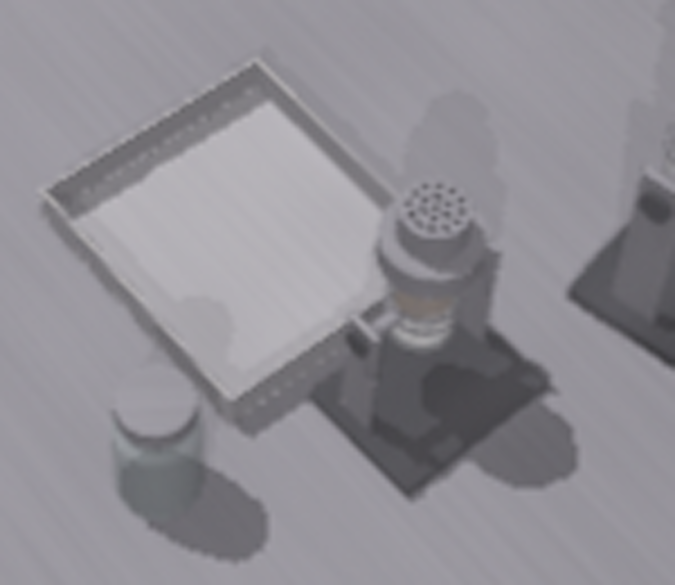

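```bash
python3 - <<'E'
from h import *
t=cam("top"); s=cam("scene")
z=lambda a:np.array(a,float)/5+[180,140]
zs=lambda a:np.array(a,float)/4.5+[200,160]
print("cap top@.184",plane(t,z([[153,310]]),.184), plane(s,zs([[437,208]]),.184))
o1,v1=ray(t,z([[153,310]]));o2,v2=ray(s,zs([[437,208]]))
A=np.c_[v1[0],-v2[0]]; k=np.linalg.lstsq(A,o2-o1,rcond=None)[0]; print("tri",o1+v1[0]*k[0],o2+v2[0]*k[1])
print("shoulder centre@.158",plane(t,z([[157,313]]),.158))
print("stand base@.01",plane(t,z([[97,260],[100,430],[220,420]]),.01))
print("stand base scene@.01",plane(s,zs([[410,495],[551,382],[313,393]]),.01))
print("tray rim top@.032",plane(t,z([[237,184],[511,180],[513,428],[228,432]]),.032))
print("tray rim scene@.032",plane(s,zs([[258,62],[44,192],[232,400]]),.032))
print("jar2 top@.1",plane(t,z([[228,82]]),.1),plane(s,zs([[157,403]]),.1))
print("big stand base", plane(t,z([[158,500],[0,525]]),.01))
E
```

```text
cap top@.184 [[0.4836 0.1698 0.184 ]] [[0.4835 0.174  0.184 ]]
tri [0.4839 0.1702 0.1807] [0.4818 0.1724 0.1807]
shoulder centre@.158 [[0.4846 0.1703 0.158 ]]
stand base@.01 [[0.5401 0.2329 0.01  ]
 [0.4158 0.2266 0.01  ]
 [0.424  0.1399 0.01  ]]
stand base scene@.01 [[0.5408 0.2387 0.01  ]
 [0.421  0.2309 0.01  ]
 [0.5436 0.1488 0.01  ]]
tray rim top@.032 [[ 0.5938  0.1296  0.032 ]
 [ 0.5988 -0.0691  0.032 ]
 [ 0.4196 -0.0705  0.032 ]
 [ 0.4143  0.1321  0.032 ]]
tray rim scene@.032 [[ 0.4227 -0.0659  0.032 ]
 [ 0.5985 -0.0624  0.032 ]
 [ 0.5943  0.1332  0.032 ]]
jar2 top@.1 [[0.6533 0.1322 0.1   ]] [[0.6536 0.1411 0.1   ]]
big stand base [[0.3661 0.1832 0.01  ]
 [0.3469 0.2964 0.01  ]]
```

The cap is at about (0.484, 0.172). The stand's +x points along world −y, with roughly 3° of yaw. I'll raise the tool and turn it so the jaws open along world x.

play_rows:
  motion:
    - [0,0,0,-1,0.152]
    - [0,0,0,-1,0.152]
    - [0,0,0,-1,0.152]
    - [0,0,0,-1,0.152]
    - [0,0,0,-1,0.152]
    - [0,0,0,-1,0.152]
    - [0,0,0,-1,0.152]
    - [0,0,0,0,0]

```text
time: 1.15
position: [0.2868, 0.5836, 0.3011]
tool_rot: [-2.163, -2.278, -0.002]
ft_force: [0.6, -0.6, -0.1]
grip_width: 1.0
```

```bash
cat >> h.py <<'E'
def st(goal=None):
    s=ctrl.get_state(); M=R.from_rotvec(s["tool_rot"]).as_matrix()
    print("t",s["time"],"pos",s["position"],"yaz",np.degrees(np.arctan2(M[1,1],M[0,1])),"z",M[:,2],"q",s["joint_positions"],"F",s["ft_force"],"w",s["grip_width"])
    if goal is not None: print("shift cm",100*M.T@(np.array(goal)-s["position"]))
    return s,M
E
python3 -c "
from h import *
st([.484,.172,.30])"
```

```text
t 1.15 pos [0.2868 0.5836 0.3011] yaz 2.958607685151932 z [ 0.0006  0.001  -1.    ] q [-1.2056  0.2973  0.0659  1.3428 -0.0192  1.501  -1.0897] F [ 0.562  -0.5832 -0.0607] w 1.0001514405440965
shift cm [-42.1251  17.5655   0.0831]
```

play_rows:
  motion:
    - [0,-3.6,1.5,0,0]
    - [0,-3.6,1.5,0,0]
    - [0,-3.6,1.5,0,0]
    - [0,-3.6,1.5,0,0]
    - [0,-3.6,1.5,0,0]
    - [0,-3.6,1.5,0,0]
    - [0,-3.6,1.5,0,0]
    - [0,-3.6,1.5,0,0]
    - [0,-3.6,1.5,0,0]
    - [0,-3.6,1.5,0,0]
    - [0,0,0,0,0]
    - [0,0,0,0,0]

```text
time: 2.65
position: [0.4539, 0.2319, 0.3001]
tool_rot: [-2.162, -2.278, 0.001]
ft_force: [-0.5, 0.5, -1.1]
grip_width: 1.002
```

```bash
python3 -c "
from h import *
st([.484,.172,.30])
c,im=grab('wrist','w1.png')
print(proj(c,[[.484,.172,.184],[.484,.172,.158]]))"
```

```text
t 2.65 pos [0.4539 0.2319 0.3001] yaz 2.9965504653677377 z [-0.0008  0.0003 -1.    ] q [-0.8494 -0.0129  0.3237  1.6931  0.0034  1.4612 -0.4738] F [-0.54    0.4733 -1.073 ] w 1.0022711433124198
shift cm [-6.1434  2.6876  0.0083]
[[276.7699 244.9697]
 [274.8157 234.6008]]
```

View pics/w1.png

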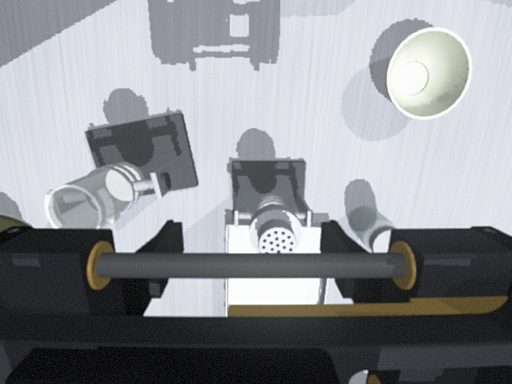

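The wrist view shows the cap top at about (277,239), the stand's back edge from (230,160) to (306,158), and the bowl at (430,73). I'll zoom in to refine these.

```bash
python3 - <<'E'
from h import *
im=cv2.imread("pics/w1.png")[145:265,210:350]; cv2.imwrite("pics/w1z.png",cv2.resize(im,None,fx=5,fy=5,interpolation=cv2.INTER_CUBIC))
E
```

```text
(no output)
```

View pics/w1z.png

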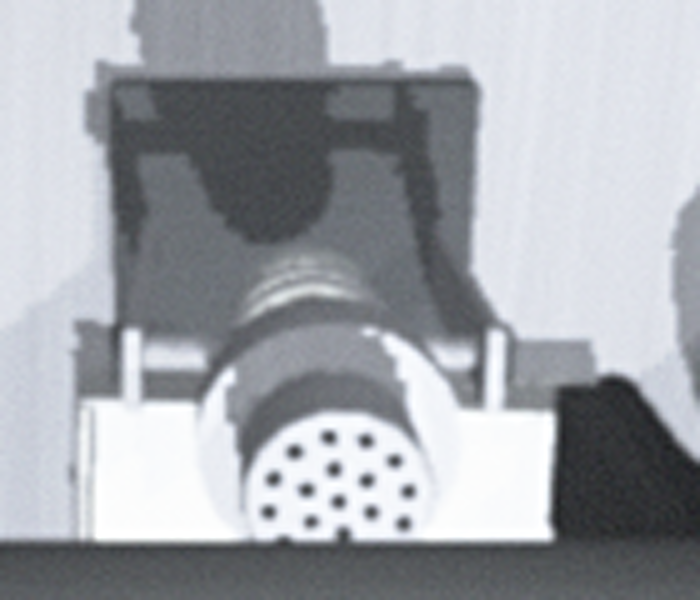

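```bash
python3 - <<'E'
from h import *
c=cam("wrist")
z=lambda a:np.array(a,float)/5+[210,145]
print("cap",plane(c,z([[338,502]]),.184))
b=plane(c,z([[110,82],[478,80]]),.01);print("back",b, np.degrees(np.arctan2(*(b[1]-b[0])[[1,0]])))
b=plane(c,z([[132,330],[495,330]]),.11);print("uprights",b,b.mean(0),np.degrees(np.arctan2(*(b[1]-b[0])[[1,0]])))
print("bowl",plane(c,[[430,73]],.05))
st([.4845,.172,.205])
E
```

```text
cap [[0.4848 0.172  0.184 ]]
back [[0.4226 0.2285 0.01  ]
 [0.5405 0.2356 0.01  ]] 3.43407727552693
uprights [[0.4367 0.1813 0.11  ]
 [0.5315 0.1864 0.11  ]] [0.4841 0.1839 0.11  ] 3.072888671102963
bowl [[0.6905 0.3732 0.05  ]]
t 2.7 pos [0.4538 0.2324 0.3001] yaz 3.0439618262081365 z [-0.0008  0.0001 -1.    ] q [-0.85   -0.0127  0.3232  1.6929  0.0035  1.4613 -0.4741] F [-0.2465  0.6864  0.3274] w 0.9992708125140971
shift cm [-6.2011  2.756   9.5101]
```

play_rows:
  motion:
    - [0,-2.1,0.9,0,0]
    - [0,-2.1,0.9,0,0]
    - [0,-2.0,0.96,0,0]
    - [0,0,0,2.5,0]
    - [0,0,0,2.5,0]
    - [0,0,0,2.5,0]
    - [0,0,0,2.0,0]
    - [0,0,0,0,0]
    - [0,0,0,0,0]

```text
time: 3.82
position: [0.4854, 0.1717, 0.2063]
tool_rot: [2.163, 2.278, 0.002]
ft_force: [1.3, 0.1, 0.1]
grip_width: 1.006
```

```bash
python3 -c "
from h import *
st([.4846,.172,.170])
c,im=grab('wrist','w2.png')"
```

```text
t 3.825 pos [0.4854 0.1717 0.2063] yaz 2.9691997938585093 z [ 0.0009  0.0005 -1.    ] q [-0.7765  0.0404  0.3972  1.8304 -0.0165  1.2729 -0.3229] F [1.3013 0.1128 0.0697] w 1.0058184011986373
shift cm [ 0.0283 -0.0811  3.6327]
```

View pics/w2.png

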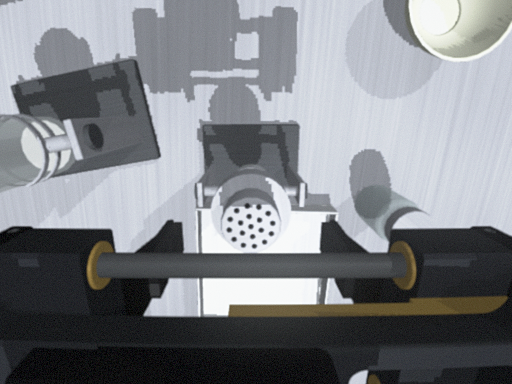

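play_rows:
  motion:
    - [0,0,0,1.2,0]
    - [0,0,-0.05,1.2,0]
    - [0,0,0,1.1,0]
    - [0,0,0,0,0]
    - [1,0,0,0,0]
    - [1,0,0,0,0]
    - [1,0,0,0,0]
    - [1,0,0,0,0]
    - [1,0,0,0,0]
    - [1,0,0,0,0]
  force: 15

```text
time: 5.12
position: [0.4847, 0.1708, 0.1706]
tool_rot: [2.165, 2.276, 0.0]
ft_force: [0.2, 0.3, 0.2]
grip_width: 0.481
```

```bash
python3 -c "
from h import *
st()"
```

```text
t 5.125 pos [0.4847 0.1708 0.1706] yaz 2.868659047872244 z [ 0.0002  0.0001 -1.    ] q [-0.7722  0.0673  0.3994  1.8781 -0.0281  1.2014 -0.3134] F [0.2337 0.3197 0.1743] w 0.4810790968311162
```

Gripped at a 42 mm opening, which matches the crown. Next is the anticlockwise turn (negative spin), about 1.35 rad.

play_rows:
  motion:
    - [1,0,0,0,-0.135]
    - [1,0,0,0,-0.135]
    - [1,0,0,0,-0.135]
    - [1,0,0,0,-0.135]
    - [1,0,0,0,-0.135]
    - [1,0,0,0,-0.135]
    - [1,0,0,0,-0.135]
    - [1,0,0,0,-0.135]
    - [1,0,0,0,-0.135]
    - [1,0,0,0,-0.135]
    - [1,0,0,0,0]
    - [1,0,0,0,0]

```text
time: 6.62
position: [0.4849, 0.1711, 0.1707]
tool_rot: [0.271, 3.129, 0.001]
ft_force: [0.8, 1.2, 1.1]
grip_width: 0.476
```

```bash
python3 -c "
from h import *
st()
c,im=grab('wrist','w3.png')"
```

```text
t 6.625 pos [0.4849 0.1711 0.1707] yaz 80.09988451359375 z [ 0.0007  0.0006 -1.    ] q [-0.7263  0.0676  0.351   1.8764 -0.0253  1.2009  1.0311] F [0.7542 1.2441 1.132 ] w 0.4758006702701997
```

View pics/w3.png

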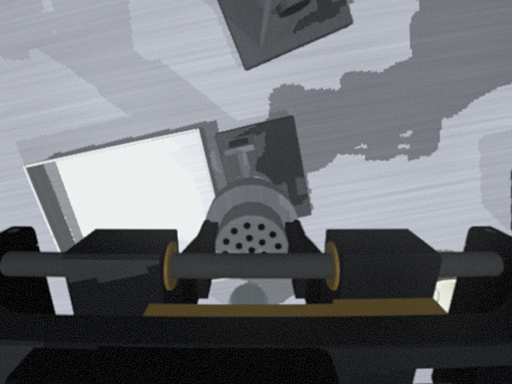

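The gripped cap has turned 1.35 rad, and its crown sits between the fingers at about (250,235). I'll lift it gently and watch the force.

play_rows:
  motion:
    - [1,0,0,-0.4,0]
    - [1,0,0,-0.4,0]
    - [1,0,0,-0.4,0]
    - [1,0,0,-0.4,0]
    - [1,0,0,-0.4,0]
    - [1,0,0,-0.5,0]
    - [1,0,0,-0.5,0]
    - [1,0,0,0,0]

```text
time: 7.68
position: [0.485, 0.1707, 0.2011]
tool_rot: [0.268, 3.129, 0.001]
ft_force: [-0.2, 0.5, -0.4]
grip_width: 0.481
```

```bash
python3 -c "
from h import *
st([.5,.34,.28])
c,im=grab('scene','s4.png')
im=cv2.imread('pics/s4.png')[130:290,200:380]; cv2.imwrite('pics/s4z.png',cv2.resize(im,None,fx=4,fy=3.6,interpolation=cv2.INTER_CUBIC))"
```

```text
t 7.675 pos [0.485  0.1707 0.2011] yaz 80.2045275517781 z [ 0.0008  0.0004 -1.    ] q [-0.7292  0.0433  0.3503  1.8374 -0.0156  1.2626  1.0253] F [-0.2152  0.4512 -0.4249] w 0.48064804270220834
shift cm [ 1.3967 16.9409 -7.8791]
```

View pics/s4z.png

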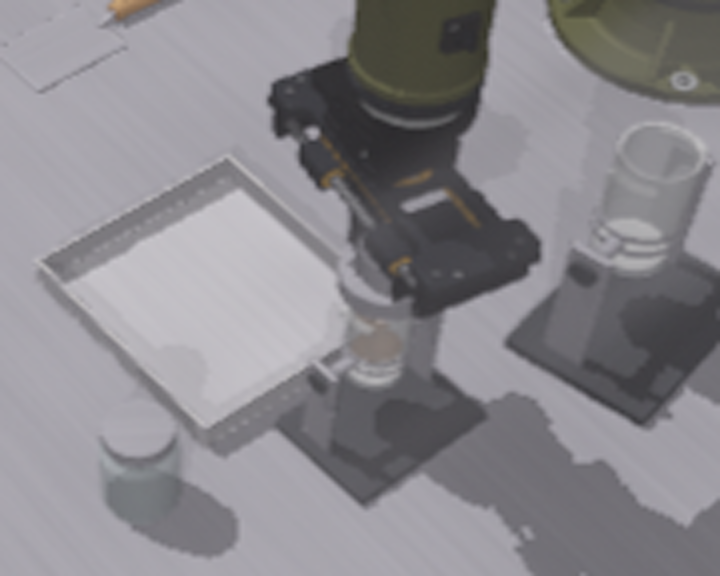

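The cap is free and the jar is still upright with its candies, at about (378,345). Next I'll carry the cap to (0.50, 0.34) and lower it.

play_rows:
  motion:
    - [1,0,0,-1.5,0]
    - [1,0,0.5,-1.0,0]
    - [1,0.1,1.5,0,0]
    - [1,0.2,2.5,0,0]
    - [1,0.2,2.5,0,0]
    - [1,0.2,2.5,0,0]
    - [1,0.2,2.5,0,0]
    - [1,0.2,2.5,0,0]
    - [1,0.2,1.6,0,0]
    - [1,0.1,0.8,0,0]
    - [1,0,0,1.5,0]
    - [1,0,0,2.5,0]
    - [1,0,0,2.5,0]
    - [1,0,0,2.5,0]
    - [1,0,0,2.5,0]
    - [1,0,0,2.5,0]
    - [1,0,0,2.0,0]
    - [1,0,0,1.5,0]
    - [1,0,0,0,0]
    - [1,0,0,0,0]

```text
time: 10.22
position: [0.5003, 0.34, 0.0514]
tool_rot: [0.268, 3.129, 0.002]
ft_force: [0.1, -0.2, -0.7]
grip_width: 0.476
```

```bash
python3 -c "
from h import *
st([.5,.34,.034])
c,im=grab('scene','s5.png')
c,im=grab('wrist','w5.png')"
```

```text
t 10.225 pos [0.5003 0.34   0.0514] yaz 80.20902342878303 z [ 0.0012  0.0009 -1.    ] q [-0.8386  0.3755  0.2377  1.7696 -0.1024  1.0069  0.8377] F [ 0.0515 -0.1823 -0.7235] w 0.47612915255650745
shift cm [ 0.028  -0.005   1.7358]
```

View pics/s5.png

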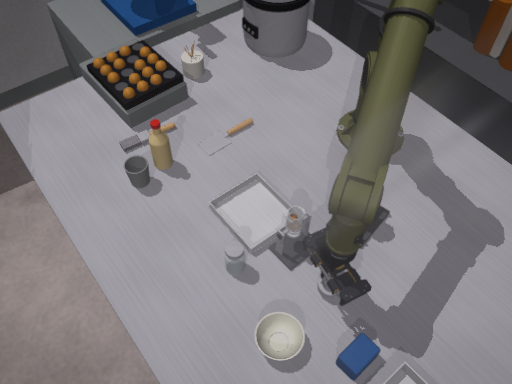

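View pics/w5.png

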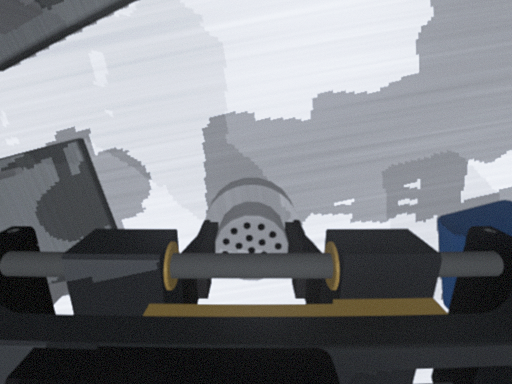

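The cap hangs just above clear counter, with the stand base to its left at (60,200) and the tin to its right at (470,240). The jar is upright and open. I'll lower the cap slowly until it touches.

play_rows:
  motion:
    - [1,0,0,0.5,0]
    - [1,0,0,0.5,0]
    - [1,0,0,0.3,0]
    - [1,0,0,0.2,0]
    - [1,0,0,0.15,0]
    - [1,0,0,0,0]

```text
time: 11.08
position: [0.4996, 0.3397, 0.034]
tool_rot: [-0.268, -3.13, 0.0]
ft_force: [-0.1, -0.3, -0.6]
grip_width: 0.48
```

```bash
python3 -c "
from h import *
st([.5,.34,.034])"
```

```text
t 11.075 pos [0.4996 0.3397 0.034 ] yaz 80.2174749342057 z [-0. -0. -1.] q [-0.8358  0.3964  0.2345  1.7813 -0.1085  0.9765  0.8421] F [-0.1481 -0.3149 -0.5539] w 0.4797434009407089
shift cm [-0.0323  0.0398 -0.0018]
```

play_rows:
  motion:
    - [1,0,0,0.1,0]
    - [1,0,0,0.1,0]
    - [1,0,0,0,0]
    - [1,0,0,0,0]

```text
time: 11.58
position: [0.4998, 0.3398, 0.0336]
tool_rot: [0.268, 3.13, 0.001]
ft_force: [-1.9, -2.5, 8.4]
grip_width: 0.477
```

```bash
python3 -c "
from h import *
st([.5,.34,.034])"
```

```text
t 11.575 pos [0.4998 0.3398 0.0336] yaz 80.21323552934359 z [ 0.0002  0.0005 -1.    ] q [-0.8355  0.397   0.2344  1.7813 -0.1091  0.9754  0.8426] F [-1.8836 -2.4689  8.4272] w 0.47738450790597753
shift cm [-0.0115  0.023  -0.0389]
```

Contact: 8 N upward. I'll release the cap and rise straight up.

play_rows:
  motion:
    - [0.9,0,0,-0.1,0]
    - [0,0,0,0,0]
    - [0,0,0,0,0]
    - [0,0,0,0,0]
    - [0,0,0,0,0]
    - [0,0,0,0,0]
    - [0,0,0,-1.0,0]
    - [0,0,0,-2.0,0]
    - [0,0,0,-3.0,0]
    - [0,0,0,-4.0,0]
    - [0,0,0,-4.0,0]
    - [0,0,0,-3.0,0]
    - [0,0,0,-1.5,0]
    - [0,0,0,0,0]

```text
time: 13.32
position: [0.5002, 0.34, 0.2196]
tool_rot: [0.268, 3.128, 0.003]
ft_force: [-0.1, 1.2, 0.4]
grip_width: 0.997
```

```bash
python3 -c "
from h import *
st([.4841,.172+.07,.22])
c,im=grab('wrist','w6.png')"
```

```text
t 13.325 pos [0.5002 0.34   0.2196] yaz 80.212678367318 z [ 0.0021  0.0018 -1.    ] q [-0.8583  0.2279  0.256   1.5975 -0.0594  1.3209  0.8059] F [-0.0949  1.2146  0.3596] w 0.9967039453899647
shift cm [-0.0828 -9.9284 -0.0583]
```

View pics/w6.png

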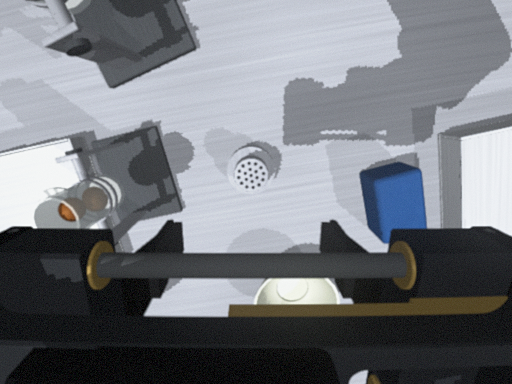

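The cap stands on the counter at (250,172), clear of everything, and the candies are visible in the open jar at (68,212). I'll turn back and close the fingers.

play_rows:
  motion:
    - [1,0,0,0,0.168]
    - [1,0,0,0,0.168]
    - [1,0,0,0,0.168]
    - [1,0,0,0,0.168]
    - [1,0,0,0,0.168]
    - [1,0,0,0,0.168]
    - [1,0,0,0,0.168]
    - [1,0,0,0,0.168]
    - [1,0,0,0,0]
    - [1,0,0,0,0]

```text
time: 14.62
position: [0.4992, 0.3394, 0.2171]
tool_rot: [-2.155, -2.286, 0.003]
ft_force: [0.2, 0.1, -0.2]
grip_width: 0.018
```

```bash
python3 - <<'E'
from h import *
a=np.radians(3.1); ex=np.array([np.sin(a),-np.cos(a),0]); O=np.array([.4845,.172,0])
s,M=st()
# TCP waypoints: tip corner positions relative to hinge (stand x,z); z tip = TCP-8mm
h=.0095; pts=[(-.065-0,.125),(-.065,.045),(-.0215-h-.004,.045)]
th=np.radians
for d in (15,30,45,60,75,90): t=th(d); pts.append((.045*np.sin(t)-.0215*np.cos(t)-h, .045*np.cos(t)+.0215*np.sin(t)))
pts.append((.045,.0215)); 
for r in (1.75,1.9,2.0,2.1,2.15):
    c=.0405; sx=(c+.0215*np.cos(r))/np.sin(r); pts.append((c+h, sx*np.cos(r)+.0215*np.sin(r)))
prev=s["position"]
for x,z in pts:
    g=O+ex*x; g[2]=.095+z+.008
    print("stand",np.round([x,z],4),"world",g,"shift cm",np.round(100*M.T@(g-prev),2)); prev=g
E
```

```text
t 14.625 pos [0.4992 0.3394 0.2171] yaz 3.3735392749512565 z [-0.0011 -0.0012 -1.    ] q [-0.979   0.2366  0.3993  1.6043 -0.0938  1.3213 -0.5075] F [ 0.1749  0.0862 -0.2325] w 0.01752780193608002
stand [-0.065  0.125] world [0.481  0.2369 0.228 ] shift cm [-10.13  -2.42  -1.08]
stand [-0.065  0.045] world [0.481  0.2369 0.148 ] shift cm [0.01 0.01 8.  ]
stand [-0.035  0.045] world [0.4826 0.2069 0.148 ] shift cm [-3.   -0.01  0.  ]
stand [-0.0186  0.049 ] world [0.4835 0.1906 0.152 ] shift cm [-1.64 -0.01 -0.4 ]
stand [-0.0056  0.0497] world [0.4842 0.1776 0.1527] shift cm [-1.3  -0.01 -0.07]
stand [0.0071 0.047 ] world [0.4849 0.1649 0.15  ] shift cm [-1.27 -0.01  0.27]
stand [0.0187 0.0411] world [0.4855 0.1533 0.1441] shift cm [-1.16 -0.    0.59]
stand [0.0284 0.0324] world [0.486  0.1436 0.1354] shift cm [-0.97 -0.    0.87]
stand [0.0355 0.0215] world [0.4864 0.1366 0.1245] shift cm [-0.71 -0.    1.09]
stand [0.045  0.0215] world [0.4869 0.1271 0.1245] shift cm [-0.95 -0.    0.  ]
stand [0.05   0.0145] world [0.4872 0.1221 0.1175] shift cm [-0.5 -0.   0.7]
stand [0.05   0.0089] world [0.4872 0.1221 0.1119] shift cm [0.   0.   0.56]
stand [0.05   0.0051] world [0.4872 0.1221 0.1081] shift cm [0.   0.   0.38]
stand [0.05   0.0012] world [0.4872 0.1221 0.1042] shift cm [0.   0.   0.39]
stand [ 0.05   -0.0008] world [0.4872 0.1221 0.1022] shift cm [0.  0.  0.2]
```

play_rows:
  motion:
    - [1,-2.5,-0.6,0,0]
    - [1,-2.6,-0.6,0,0]
    - [1,-2.5,-0.6,0,0]
    - [1,-2.5,-0.6,0,0]
    - [1,0,0,2.3,0]
    - [1,0,0,2.3,0]
    - [1,0,0,2.3,0]
    - [1,0,0,0,0]
    - [1,-1.5,0,0,0]
    - [1,-1.5,0,0,0]
    - [1,0,0,0,0]

```text
time: 16.0
position: [0.4839, 0.2057, 0.1501]
tool_rot: [2.162, 2.279, 0.003]
ft_force: [1.0, 0.2, -0.3]
grip_width: 0.002
```

```bash
python3 -c "
from h import *
st([.4826,.2069,.148])
c,im=grab('scene','s7.png')
im=cv2.imread('pics/s7.png')[130:290,200:380]; cv2.imwrite('pics/s7z.png',cv2.resize(im,None,fx=4,fy=3.6,interpolation=cv2.INTER_CUBIC))"
```

```text
t 16.0 pos [0.4839 0.2057 0.1501] yaz 3.031083526415304 z [ 0.0014  0.001  -1.    ] q [-0.8873  0.1136  0.4662  1.8788 -0.0559  1.1601 -0.3486] F [ 1.0209  0.1872 -0.2872] w 0.0023084063642347767
shift cm [ 0.1301 -0.1214  0.2086]
```

View pics/s7z.png

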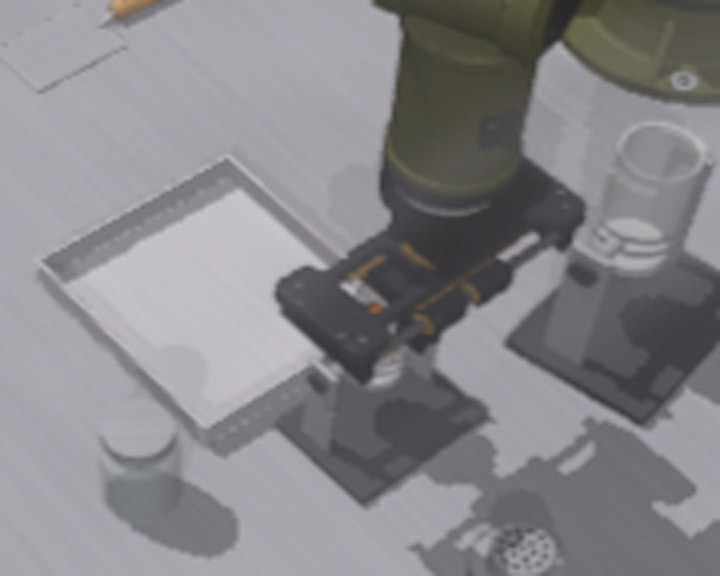

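The closed fingertips are just behind the jar and the cap is standing clear at (520,545). I'll push along the arc to roughly 60°.

play_rows:
  motion:
    - [1,-0.75,0,0,0]
    - [1,-0.75,0,-0.1,0]
    - [1,-0.65,0,-0.05,0]
    - [1,-0.65,0,0,0]
    - [1,-0.65,0,0.15,0]
    - [1,-0.65,0,0.2,0]
    - [1,-0.6,0,0.3,0]
    - [1,-0.6,0,0.3,0]
    - [1,0,0,0,0]
  force: 15

```text
time: 17.18
position: [0.486, 0.1531, 0.1406]
tool_rot: [2.159, 2.281, -0.002]
ft_force: [0.3, 1.1, 0.9]
grip_width: 0.003
```

```bash
python3 -c "
from h import *
st([.4855,.1533,.1441])
c,im=grab('scene','s8.png')
im=cv2.imread('pics/s8.png')[130:290,200:380]; cv2.imwrite('pics/s8z.png',cv2.resize(im,None,fx=4,fy=3.6,interpolation=cv2.INTER_CUBIC))"
```

```text
t 17.175 pos [0.486  0.1531 0.1406] yaz 3.132666129118835 z [-0.0004 -0.0014 -1.    ] q [-0.8363  0.0883  0.5046  1.9255 -0.0457  1.1399 -0.2596] F [0.3389 1.1133 0.8638] w 0.002535837898849748
shift cm [ 0.0178 -0.045  -0.3529]
```

View pics/s8z.png

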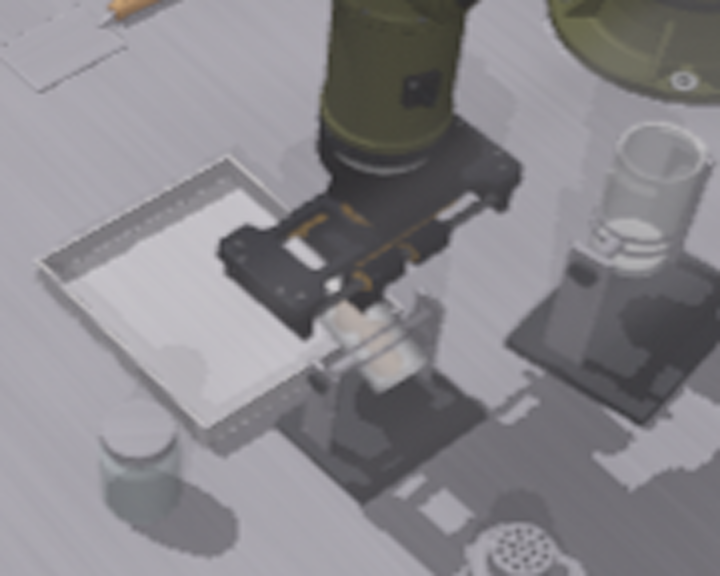

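The jar has tilted to about 60° with the candies still inside, at about (370,340). I'll carry on past level.

play_rows:
  motion:
    - [1,-0.5,0,0.3,0]
    - [1,-0.45,0,0.35,0]
    - [1,-0.4,0,0.45,0]
    - [1,-0.3,0,0.5,0]
    - [1,-0.5,0,0,0]
    - [1,-0.5,0,0,0]
    - [1,-0.4,0,0.3,0]
    - [1,-0.1,0,0.4,0]
    - [1,0,0,0.4,0]
    - [1,0,0,0.4,0]
    - [1,0,0,0.4,0]
    - [1,0,0,0.2,0]
    - [1,0,0,0.1,0]
    - [1,0,0,0,0]

```text
time: 18.98
position: [0.4882, 0.1208, 0.1027]
tool_rot: [2.158, 2.28, -0.003]
ft_force: [0.6, -6.1, 2.6]
grip_width: 0.009
```

```bash
python3 -c "
from h import *
st([.4872,.1221,.1022])
c,im=grab('scene','s9.png')
im=cv2.imread('pics/s9.png')[130:290,200:380]; cv2.imwrite('pics/s9z.png',cv2.resize(im,None,fx=4,fy=3.6,interpolation=cv2.INTER_CUBIC))"
```

```text
t 18.975 pos [0.4882 0.1208 0.1027] yaz 3.1324848949137327 z [ 0.0005 -0.0031 -1.    ] q [-0.7952  0.1189  0.5306  1.9809 -0.0654  1.0592 -0.181 ] F [ 0.6224 -6.0578  2.6457] w 0.009314593389848694
shift cm [ 0.1383 -0.0954  0.0458]
```

View pics/s9z.png

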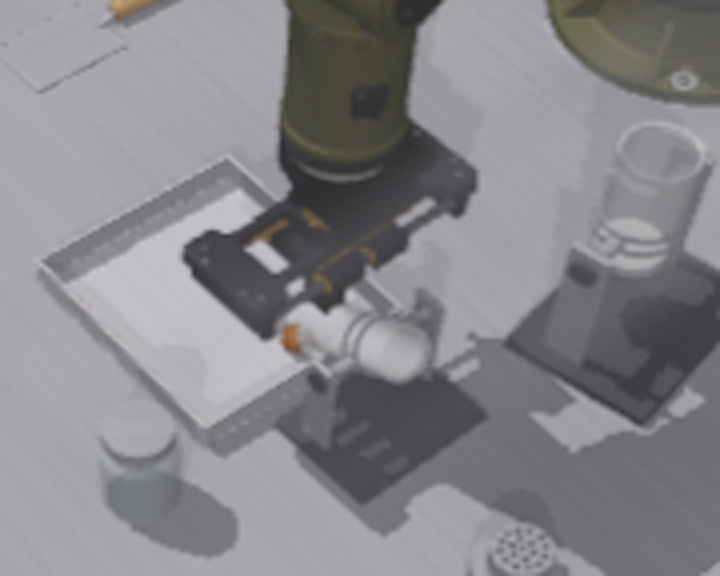

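```bash
python3 -c "
from h import *
c,im=grab('wrist','w9.png')
t,im=grab('top','t9.png')
s=cam('scene')
im=cv2.imread('pics/t9.png')[140:250,180:300]; cv2.imwrite('pics/t9z.png',cv2.resize(im,None,fx=5,fy=5,interpolation=cv2.INTER_CUBIC))
# expected rim centre & bottom centre in scene zoom px for tilts
a=np.radians(3.1); ex=np.array([np.sin(a),-np.cos(a),0]); O=np.array([.4845,.172,.095])
for r in (1.4,1.6,1.8,2.0,2.2):
    d=ex*np.sin(r)+np.array([0,0,np.cos(r)]); p=proj(s,[O+.06*d,O-.03*d]); print(r,(p-[200,130])*[4,3.6])
"
```

```text
1.4 [[315.5677 284.8732]
 [404.6497 373.2955]]
1.6 [[313.8447 293.3042]
 [405.8916 369.2874]]
1.8 [[314.4977 303.556 ]
 [405.8744 364.2024]]
2.0 [[317.4558 315.2178]
 [404.5858 358.2408]]
2.2 [[322.5749 327.8476]
 [402.0686 351.6451]]
```

View pics/w9.png

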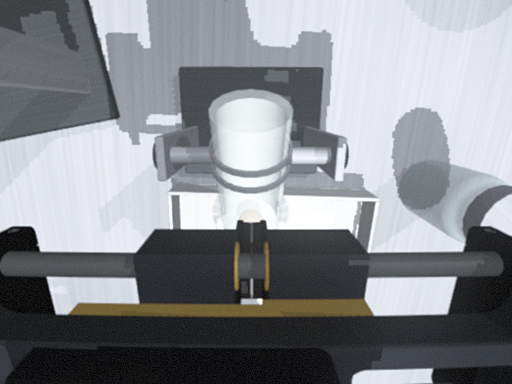

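View pics/t9z.png

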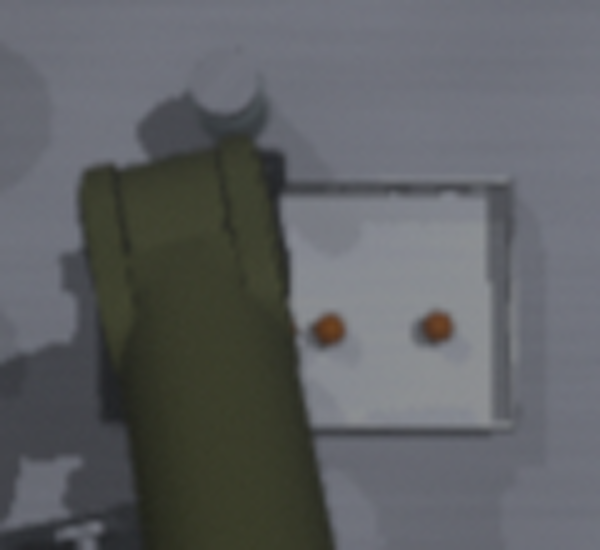

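Two candies are in the tray, at (328,330) and (437,327) in the top zoom. The third looks close to the mouth. I'll check the tilt in the wrist view.

```bash
python3 -c "
from h import *
s,M=st()
c=cam('wrist')
a=np.radians(3.1); ex=np.array([np.sin(a),-np.cos(a),0]); O=np.array([.4845,.172,.095])
for r in (1.6,1.8,2.0,2.1,2.2):
    d=ex*np.sin(r)+np.array([0,0,np.cos(r)]); n=-ex*np.cos(r)+np.array([0,0,np.sin(r)])
    p=proj(c,[O+.06*d,O-.03*d,O+.06*d+.0215*n,O-.03*d+.0215*n,O-.03*d-.0215*n]); print(r,p.round(0).tolist())
im=cv2.imread('pics/w9.png')[80:270,140:370]; cv2.imwrite('pics/w9z.png',cv2.resize(im,None,fx=3.2,fy=3.1,interpolation=cv2.INTER_CUBIC))
"
```

```text
t 19.125 pos [0.4882 0.1208 0.1027] yaz 3.140282548156478 z [ 0.0005 -0.003  -1.    ] q [-0.7953  0.1189  0.5305  1.9808 -0.0654  1.0593 -0.181 ] F [ 0.8132 -6.9265  2.6402] w 0.004300504745271241
1.6 [[250.0, 247.0], [250.0, 101.0], [250.0, 266.0], [250.0, 100.0], [250.0, 101.0]]
1.8 [[250.0, 237.0], [250.0, 102.0], [250.0, 259.0], [250.0, 111.0], [250.0, 94.0]]
2.0 [[250.0, 225.0], [250.0, 105.0], [250.0, 249.0], [250.0, 125.0], [250.0, 90.0]]
2.1 [[250.0, 219.0], [250.0, 108.0], [250.0, 244.0], [250.0, 133.0], [250.0, 88.0]]
2.2 [[250.0, 212.0], [250.0, 111.0], [250.0, 238.0], [250.0, 141.0], [250.0, 87.0]]
```

View pics/w9z.png

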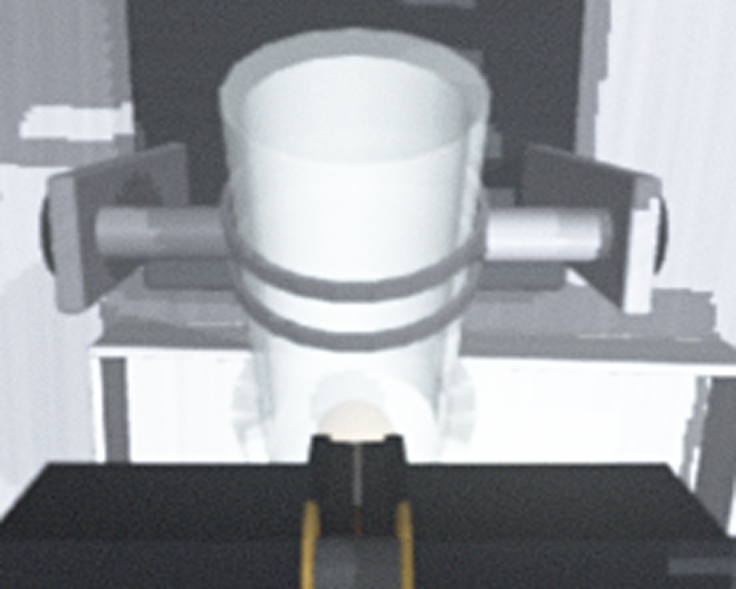

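```bash
python3 -c "
from h import *
s=cam('scene')
for z in (.015,.03,.05,.066,.08): print(z,plane(s,[[272.5,223.6]],z), plane(cam('wrist'),[[251,215]],z))
c,im=grab('scene','s10.png')
im=cv2.imread('pics/s10.png')[190:250,240:320]; cv2.imwrite('pics/s10z.png',cv2.resize(im,None,fx=9,fy=9,interpolation=cv2.INTER_CUBIC))
"
```

```text
0.015 [[0.4905 0.0947 0.015 ]] [[0.4887 0.104  0.015 ]]
0.03 [[0.4972 0.1021 0.03  ]] [[0.4884 0.1098 0.03  ]]
0.05 [[0.506  0.1119 0.05  ]] [[0.4879 0.1175 0.05  ]]
0.066 [[0.513  0.1198 0.066 ]] [[0.4876 0.1237 0.066 ]]
0.08 [[0.5192 0.1267 0.08  ]] [[0.4873 0.1291 0.08  ]]
```

View pics/s10z.png

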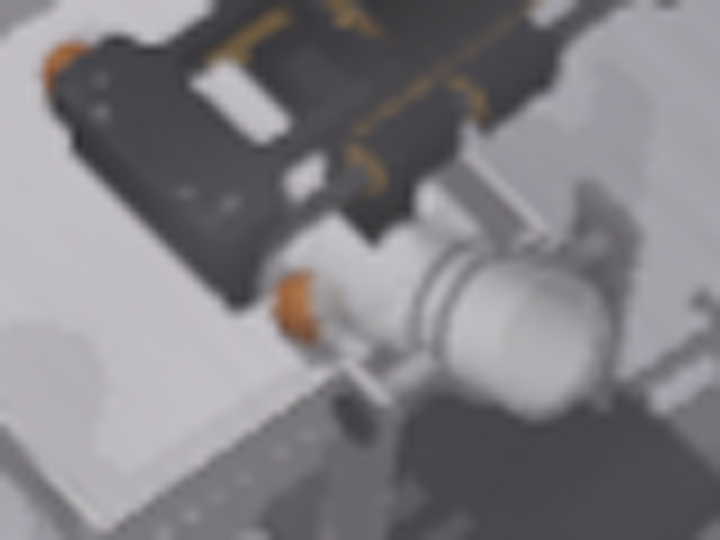

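The third candy triangulates to about (0.490, 0.097, 0.015), on the tray floor below the mouth. The jar is at about 2.08 rad. I'll lift straight off and move away so the view is clear.

play_rows:
  motion:
    - [1,0,0,-0.5,0]
    - [1,0,0,-1.5,0]
    - [1,0,0,-3,0]
    - [1,0,0,-4,0]
    - [1,0,0,-4,0]
    - [1,0,0,-3,0]
    - [1,3,0,0,0]
    - [1,4,0,0,0]
    - [1,5,0,0,0]
    - [1,5,0,0,0]
    - [1,5,0,0,0]
    - [1,5,0,0,0]
    - [1,4,0,0,0]
    - [1,3,0,0,0]
    - [1,0,0,0,0]
    - [1,0,0,0,0]

```text
time: 21.18
position: [0.4688, 0.4621, 0.2635]
tool_rot: [2.158, 2.282, 0.0]
ft_force: [1.1, -0.2, 0.5]
grip_width: 0.007
```

```bash
python3 - <<'E'
from h import *
st()
t,im=grab('top','t11.png'); s,im2=grab('scene','s11.png')
for c,i,n in ((t,im,'top'),(s,im2,'scene')):
    hsv=cv2.cvtColor(i,cv2.COLOR_RGB2HSV); m=cv2.inRange(hsv,(3,120,60),(18,255,255))
    k,l,S,C=cv2.connectedComponentsWithStats(m)
    for j in range(1,k):
        if S[j,4]>5:
            p=plane(c,[C[j]],.015)[0]
            if .38<p[0]<.65 and -.1<p[1]<.25: print(n,C[j],S[j,4],p)
a=cv2.imread("pics/s11.png")[130:330,180:380]; cv2.imwrite("pics/s11z.png",cv2.resize(a,(720,600),interpolation=cv2.INTER_CUBIC))
E
```

```text
t 21.175 pos [0.4688 0.4621 0.2635] yaz 3.196999734864104 z [ 0.0005 -0.0003 -1.    ] q [-1.0653  0.3311  0.323   1.3908 -0.1038  1.4363 -0.6889] F [ 1.1151 -0.2479  0.5163] w 0.007258957404368901
top [270.6154 204.6154] 13 [ 0.4959 -0.0283  0.015 ]
top [236.  205.5] 16 [0.4913 0.0974 0.015 ]
top [245.5    205.2857] 14 [0.4924 0.0629 0.015 ]
scene [245.8519 195.7037] 27 [ 0.4924 -0.0304  0.015 ]
scene [272.0714 223.1429] 14 [0.4906 0.0927 0.015 ]
```

View pics/s11z.png

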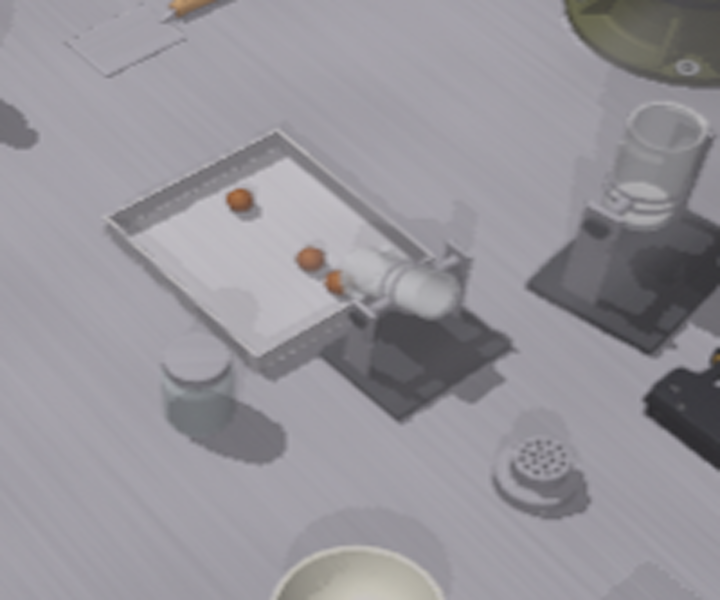

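View pics/t11.png

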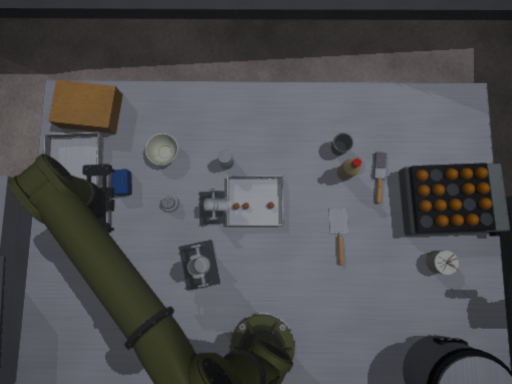

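All three candies are in the tray, at rest and agreeing across two views. The cap is standing on the counter and the arm is clear. I'll let it settle briefly and then hand in.

play_rows:
  motion:
    - [1,0,0,0,0]
    - [1,0,0,0,0]
    - [1,0,0,0,0]
    - [1,0,0,0,0]

```text
time: 21.78
position: [0.4687, 0.4626, 0.2631]
tool_rot: [-2.158, -2.283, -0.0]
ft_force: [-0.2, 0.2, -0.3]
grip_width: 0.008
```

```bash
python3 -c "
from h import *
print(ticket.close_job())"
```

```text
the job is handed in; nothing more can be done
None
```

The job is done and handed in at about 22 s. I unscrewed the cap 1.35 rad anticlockwise, lifted it off and lowered it onto clear counter at about (0.50, 0.34), where I let it go. I then pushed the jar over to about 2.08 rad with closed fingertips, lifted off and moved the arm well away.

- **Candies:** the last pictures show all three on the tray floor, at about y = −0.03, 0.06 and 0.095. The colour masks found all three in the top view but only two in the scene view. The one at y ≈ 0.06 is plain in the scene picture, but its position comes from the top view alone. The one below the mouth sits close to it but agrees within 5 mm between views at floor height.
- **Cap:** it stands upright on the counter, and I saw none of the bystanders in view shifted.
- **Odd reading:** while I held the jar down, the wrist force was more sideways than I expected (about 6–7 N sideways, 2.6 N up). The jar stayed tipped after release.

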